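# Lean the gel cassette on the drain stand at the marked slope

### The job

Slide the drain stand's blue foot stop by its black handle until the red pointer is over the green band, then take the glass gel cassette out of the orange wash rack and lean it on the stand: lower edge down on the deck and against the stop, back face against both rubber rollers. Set it down gently and let go so that it stays leaning with the pointer still over the green band; leave the grey blank in the rack and the bottle, beaker and tube rack where they stand.

Things in the scene. Friction and masses are not known exactly. Their poses are not given: they have to be found in the camera images.
- stand: Fixed aluminium drain stand, flat on the bench. Origin on the bench, centre of the stand's left-right extent; x points from the rollers towards the stop (roughly away from the robot), y left, z up. Deck 190 mm (x, from -85 to 105) by 220 mm (y, from -110 to 110), its top 15 mm above the origin. Two rubber rollers stand over it at x = -50, 100 mm above the bench (85 above the deck). The foot stop slides along x.
- rest_left: Left roller rest, fixed on the stand: a thin steel post (8 mm, 8 mm behind the roller) with a short black rubber roller, 12 mm in diameter and 20 mm long along y, on its top. Origin on the deck straight below the roller's centre; the roller's centre is 85 mm above the origin. 80 mm between the centres of the two rollers, 60 mm clear between them, room for a finger.
- rest_right: Right roller rest, the same as the left one (at y = -40 mm on the stand; the left is at y = +40).
- stop (a joint): Position of the blue foot stop along the stand's x, in m: 0 is nearest the rollers (stop face 30 mm in front of the rollers' centres), grows away from them, up to 0.07. It stays where it is left and moves with a push of about 5 N. The further out, the flatter the cassette will lean. The stop is a bar 12 mm thick (x), 145 mm long (y, from -86 to 59 mm on the stand), its top 13.5 mm above the deck.
- stop_face (a point): Middle of the stop's flat face that looks to the rollers, 6 mm above the deck; axes as the stand's.
- stop_handle (a point): On the axis of the black handle that stands on the stop's right end (y = -78 mm on the stand), 15 mm below its top. The handle is an upright square bar 14 by 14 mm, sides along the stand's x and y, its top 75 mm above the bench.
- stop_pointer (a point): Red pointer (3 mm wide in x, 24 mm long in y) at the stop's right end; it lies in the plane of the stop's face, so at the same stand x as the face.
- band: Green band 12 mm wide along the stand's x (20 mm along y) on the white scale at the stand's right edge; origin in its middle; axes as the stand's. The pointer's centre line must be over this band.
- rack: Fixed orange wash rack, 140 mm (x) by 130 mm (y); origin under its centre. Two slots along y at x = -35 and +35 mm, floor 10 mm above the bench, between cheeks 30 mm high (tops 40 mm above the bench), 110 mm long, 12 mm apart. One slot holds the cassette, the other the grey blank.
- cassette: Gel cassette standing upright in one of the rack's slots: greenish glass with blue plastic along its sides and foot and white at the top, 100 mm wide (y), 140 mm tall (z), 9 mm thick (x, normal to the faces), about 0.24 kg, same on both faces. Origin at the middle of its lower edge. It can rock about 5 degrees in the slot.
- cassette_centre (a point): Centre of the cassette, 70 mm above its lower edge; axes as the cassette's: x normal to the faces, z up along it. Pinch it across its 9 mm thickness near the top edge, from above.
- cassette_foot (a point): Middle of the cassette's lower edge (half-way through its thickness).
- blank: Bystander: plain grey plate 100 mm wide, 110 mm tall, 9 mm thick, upright in the other slot. Origin at the middle of its lower edge.
- bottle: Bystander: white bottle with green cap, 68 mm in diameter, 150 mm tall; origin under its centre.
- beaker: Bystander: open glass beaker, 70 mm in diameter, 85 mm tall; origin under its centre.
- tubes: Bystander: white tube rack with five blue-capped tubes, 60 by 100 mm, 75 mm tall; origin under its centre.

How it is judged:
By the outcome, as a careful person would: the job done as asked, in the order asked, and still so for the second after the job is handed in, with the robot touching nothing.
It also fails if it takes over 58 s, if anything falls off the work surface, if the arm or the gripper's body presses on something with over 40 N, if the wrist force passes 120 N, or if a joint passes its speed limit or range.

### The arm

A 6-joint arm with a two-finger parallel gripper is mounted at the origin on the work surface. World frame = base frame: x ahead of the robot, y to its left, z up, the work surface at z = 0. Lengths are in mm, angles in rad, forces in N, time in s.
With the tool pointing down it reaches from about 350 to 975 mm from the base axis. Payload 7.1 kg.
Tool frame: the origin (TCP) lies at the very end of the fingers, on their centre line; the grasp point (between the pads) lies 19 mm behind it (ctrl.pinch_z is the z of the grasp point in the tool frame, in mm); z points along the fingers, y is the direction in which the jaws open and shut (so a half turn about z gives the same grasp; the last joint's range is limited). The gripper opens to 88 mm and grips with 3 to 60 N. Pads are 20 mm wide; open, the fingers measure 115 mm over their backs; the gripper's body (75 mm by 178 mm) begins 61 mm behind the grasp point.
Start: joints at [1.306, 0.423, 1.63, -0, 1.089, -0.019], TCP at [152.051, 606.206, 222.675] pointing down, gripper open.
Joint ranges: [-3, 3], [-0.9, 2.11], [0.09, 2.58], [-1.31, 4.45], [0.11, 2.69], [-2.54, 2.54]. Speed limits (rad/s): [2.39, 2.39, 3.01, 3.14, 3.14, 3.14].

### API

Orientations are given as a rotation vector (axis times angle).
In Python, from workcell import get_obs, optics, ctrl gives the robot as it stands.
- The arm moves only by the shell command python3 -m jog 'ROWS'. ROWS is a JSON object of lists of equal length, an entry for each row: "delta_rot": the turn, a rotation vector about the tool's x, y, z in rad, a list of three; "translation": the shift along the tool's x, y, z in mm, a list of three; "hand": the opening, from -1 (shut) to 1 (fully open). In form: {"delta_rot": [[rx, ry, rz], ...], "translation": [[x, y, z], ...], "hand": [hand, ...]}. A call has 1 to 5 rows; each row is the pose to reach, as a shift and turn from the pose commanded when the call began, along the tool's axes at that moment; what a row does not reach only later rows make up. A row lasts 1/10 s, in which the tool goes at most 50 mm and 8.59 degrees, less where a joint would pass 70% of its speed; a pose out of reach is approached as far as the arm can. A call with a gripper value outside its range is refused whole. The fingers move at their own pace and stop on an object; the grip force is fixed at half the most. Time passes only in rows, so rows that repeat a pose let the fingers close. It gives the time, the measured TCP pose, the force and the opening at its end, in the units of the state.
- get_obs(): the state, without advancing time (a new reading comes with each control period).
- optics.get_image(name): name is "scene" or "top"; returns the picture (480x640x3 uint8, red, green, blue); there is no depth.
- optics.calibration(name): a dict with "intrinsics" (3x3 intrinsics, pixels), "cam_to_world" (4x4, takes a point from camera to world coordinates). Camera axes: x right, y up, looking along -z (the intrinsics and any distortion apply to the point x, -y, -z); pixel columns grow to the right and rows downward; lengths in mm; the calibration is good to about 2 mm. A picture is of the moment at which its call begins. calibration takes no time and is no camera call.
- ctrl.close_job(): hands the job in, once; it reports no verdict.
The state is a dict: "t": time; "qpos": joint angles; "qvel": joint speeds; "joint_torque": joint torques, N m; "ee_pos": TCP position; "orientation": TCP orientation; "ft_force": force on the tool from outside, world axes, zero at the start; "moment": the same for the moment, N m; "width": finger opening in mm.
Only numpy, scipy, OpenCV 4.12 (cv2) and the standard library are available. Lean on these libraries where they do the work, as an engineer would, in place of code of your own. Each camera call takes 0.05 s, during which the arm holds its last target. There are 200 camera calls.

## Working session

There is one attempt and no reset: what is moved stays moved. The work goes in short steps, Python scripts to look and compute and a shell command to move; the robot and the scene stay as the last step left them, time stands still between calls to the robot, and variables do not carry over. Pictures are saved under pics/ and viewed, about 8 in all and at most 12, crops included, and the job is handed in when it is done.

```bash
mkdir -p pics; ls
python3 - <<'E'
from workcell import get_obs, optics, ctrl
import cv2
o=get_obs();print(o,ctrl.pinch_z)
for n in("scene","top"):
    cv2.imwrite(f"pics/{n}0.png",optics.get_image(n)[:,:,::-1]);print(optics.calibration(n))
E
```

```text
pics
{'t': 0.0, 'qpos': array([ 1.30600489e+00,  4.23797943e-01,  1.63064194e+00, -5.85387702e-05,
        1.08860881e+00, -1.90036301e-02]), 'qvel': array([-0.00085625,  0.00238747, -0.00168904,  0.00077215, -0.00047492,
       -0.00093293]), 'joint_torque': array([-2.90247037e-03, -5.44613600e+01, -2.73660654e+01,  6.42358046e-02,
        2.29083037e-02, -1.31697775e-04]), 'ee_pos': array([151.92950081, 605.70663451, 221.94736366]), 'orientation': array([-3.85050059e-01, -3.11774989e+00,  2.27555643e-03]), 'ft_force': array([-0.33705433, -0.34791262, -0.79092044]), 'moment': array([-0.0104966 ,  0.02008793, -0.03869142]), 'width': 87.52837492248639} -18.700000000000003
{'intrinsics': array([[501.78462218,   0.        , 315.45711579],
       [  0.        , 501.78462218, 239.18798666],
       [  0.        ,   0.        ,   1.        ]]), 'cam_to_world': array([[ 1.76063272e-01, -6.95099768e-01,  6.97020829e-01,
         1.48814523e+03],
       [ 9.84184192e-01,  1.10218012e-01, -1.38684772e-01,
        -2.09602549e+02],
       [ 1.95755025e-02,  7.10414177e-01,  7.03511547e-01,
         9.85546723e+02],
       [ 0.00000000e+00,  0.00000000e+00,  0.00000000e+00,
         1.00000000e+00]])}
{'intrinsics': array([[455.81315186,   0.        , 319.73654921],
       [  0.        , 455.81315186, 240.48350298],
       [  0.        ,   0.        ,   1.        ]]), 'cam_to_world': array([[ 1.35654163e-02,  9.82805752e-01, -1.84143515e-01,
         4.19026308e+02],
       [-9.99799642e-01,  1.60428955e-02,  1.19708348e-02,
         3.78555224e+00],
       [ 1.47192004e-02,  1.83944231e-01,  9.82826467e-01,
         1.06178369e+03],
       [ 0.00000000e+00,  0.00000000e+00,  0.00000000e+00,
         1.00000000e+00]])}
```

View pics/scene0.png

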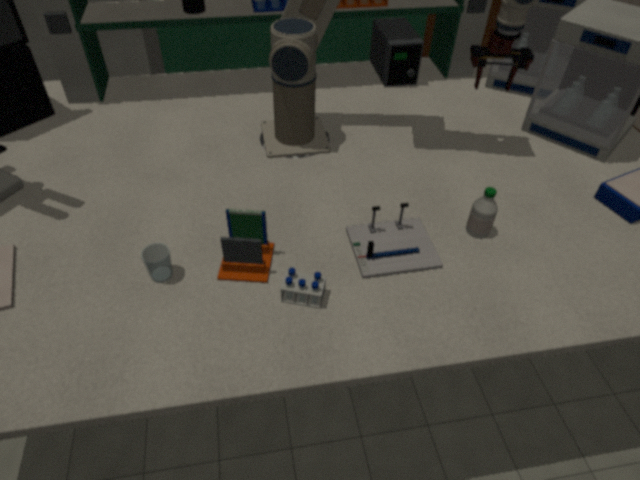

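View pics/top0.png

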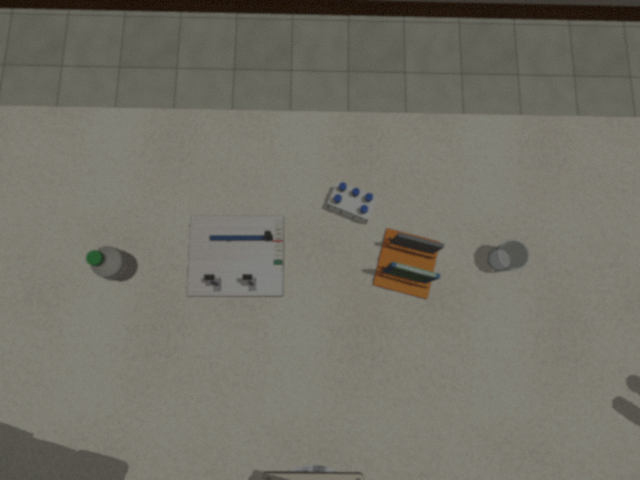

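The scene view shows the rack at about (247,250) and the stand at about (393,247). In the top view the stand is at (236,256), the rack at (407,264), the red pointer near (276,240) and the green band near (278,262). I'll enlarge both next.

Run:
```python
import cv2,numpy as np
def crop(f,x,y,w,h,s):
    im=cv2.imread(f)[y:y+h,x:x+w]; im=cv2.convertScaleAbs(im,alpha=1.5)
    im=cv2.resize(im,None,fx=s,fy=s,interpolation=cv2.INTER_CUBIC)
    for i in range(0,w,10):
        cv2.line(im,(i*s,0),(i*s,6),(0,0,255),1); 
        if i%20==0: cv2.putText(im,str(x+i),(i*s,18),0,.4,(0,0,255),1)
    for i in range(0,h,10):
        cv2.line(im,(0,i*s),(6,i*s),(0,0,255),1); cv2.putText(im,str(y+i),(8,i*s+4),0,.35,(0,0,255),1)
    return im
a=crop("pics/top0.png",180,205,115,100,6);cv2.imwrite("pics/c1.png",a)
b=crop("pics/top0.png",365,220,90,85,5);c=crop("pics/scene0.png",210,200,70,85,5);cv2.imwrite("pics/c2.png",np.hstack([b,c]))
```

```text
(no output)
```

View pics/c1.png

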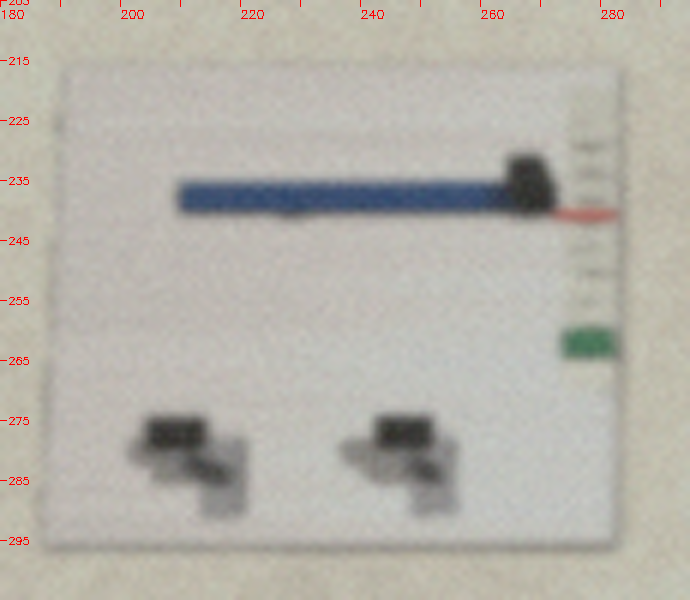

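View pics/c2.png

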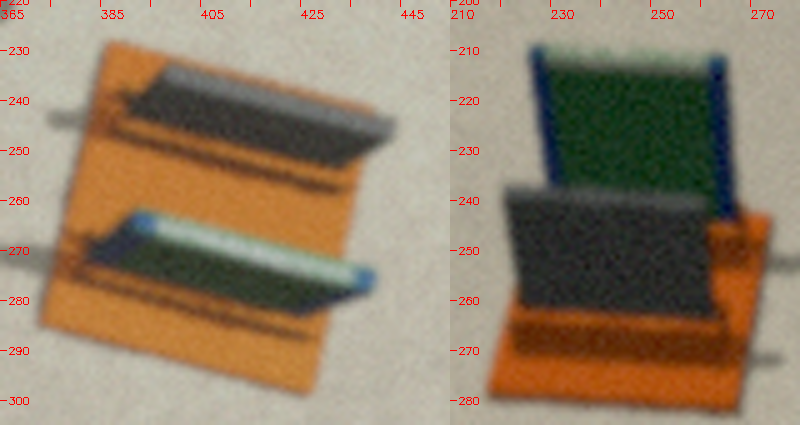

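The crops give image positions for the stand, in the top view: rollers at (208.9,276.7) and (246.9,276.7), pointer (277.4,240.4), band (277.7,261.7). The cassette's top corners are at (393.6,264.4) and (437.4,276) in the top view, and at (263.6,212.4) and (227.6,209.8) in the scene view. The cassette is in the slot nearer the robot.

```bash
cat > h.py <<'E'
import numpy as np
from workcell import get_obs, optics, ctrl
from scipy.spatial.transform import Rotation as R
def ray(n,u,v):
    c=optics.calibration(n);K=c["intrinsics"];M=c["cam_to_world"]
    d=np.linalg.inv(K)@[u,v,1]; return M[:3,3],M[:3,:3]@(d*[1,-1,-1])
def at(n,u,v,z):
    o,d=ray(n,u,v);return o+d*(z-o[2])/d[2]
def tri(a,b):
    o,d=ray("top",*a);p,e=ray("scene",*b)
    s=np.linalg.lstsq(np.c_[d,-e],p-o,rcond=None)[0]
    P,Q=o+s[0]*d,p+s[1]*e;return (P+Q)/2,np.linalg.norm(P-Q)
def proj(n,P):
    c=optics.calibration(n);q=np.linalg.inv(c["cam_to_world"])@[*P,1]
    w=c["intrinsics"]@(q[:3]*[1,-1,-1]);return w[:2]/w[2]
E
python3 - <<'E'
from h import *
np.set_printoptions(precision=1,suppress=True)
for n,u,v,z in [("TL",190.4,215.6,15),("TR",282.6,215.6,15),("BR",282.5,296,15),("BL",186.8,295.5,15),("rl",208.9,276.7,106),("rr",246.9,276.7,106),("band",277.7,261.7,15.5),("ptr",277.4,240.4,16),("ptr28",277.4,240.4,28),("handle",267.5,230.9,75),
("rTL",386.4,228.2,10),("rTR",440,242,10),("rBR",427.6,299,10),("rBL",373,285.2,10)]: print(n,at("top",u,v,z))
print(tri((393.6,264.4),(263.6,212.4)),tri((437.4,276),(227.6,209.8)))
print(at("top",393.6,264.4,150),at("top",437.4,276,150))
o=get_obs();print(R.from_rotvec(o["orientation"]).as_matrix())
E
```

```text
TL [669.7 295.9  15. ]
TR [673.4  79.4  15. ]
BR [484.9  74.3  15. ]
BL [482.9 291.8  15. ]
rl [517.1 223.3 106. ]
rr [518.3 143.9 106. ]
band [563.6  87.6  15.5]
ptr [613.6  89.7  16. ]
ptr28 [611.3  88.8  28. ]
handle [623.6 107.4  75. ]
rTL [ 648.2 -166.3   10. ]
rTR [ 617.1 -292.4   10. ]
rBR [ 483.2 -259.    10. ]
rBL [ 513.  -133.5   10. ]
(array([ 543.6, -156.7,  147.7]), np.float64(1.8513862289711238)) (array([ 521.2, -244.6,  148.9]), np.float64(1.7870594772878288))
[ 543.1 -157.2  150. ] [ 521.  -245.2  150. ]
[[-1.   0.2 -0. ]
 [ 0.2  1.  -0. ]
 [ 0.  -0.  -1. ]]
```

```bash
cat >> h.py <<'E'
def go(pos,yaw,tilt=0,pinch=False):
    """print shift and turn (tool axes) from the present pose to the wanted TCP (or pinch) pose"""
    o=get_obs();A=R.from_rotvec(o["orientation"])
    c,s=np.cos(yaw),np.sin(yaw);ct,st=np.cos(tilt),np.sin(tilt)
    y=np.array([ct*c,ct*s,st]);z=np.array([st*c,st*s,-ct]);x=np.cross(y,z)
    B=R.from_matrix(np.c_[x,y,z]);pos=np.array(pos,float)
    if pinch: pos=pos-ctrl.pinch_z*z
    print("shift",np.round(A.inv().apply(pos-o["ee_pos"]),1),"turn",np.round((A.inv()*B).as_rotvec(),3),
      "| t",o["t"],"pos",np.round(o["ee_pos"],1),"F",np.round(o["ft_force"],1),"w",round(o["width"],1))
E
python3 -c "
from h import *
go((618,107.5,200),.018)"
```

```text
shift [-573.3 -369.8   22.5] turn [-1.000e-03  1.000e-03  1.307e+00] | t 0.1 pos [151.9 605.8 222. ] F [0.4 0.1 0.1] w 87.8
```

```bash
python3 -m jog '{"delta_rot":[[0,0,1.307],[0,0,1.307],[0,0,1.307],[0,0,1.307],[0,0,1.307]],"translation":[[-573,-370,22],[-573,-370,22],[-573,-370,22],[-573,-370,22],[-573,-370,22]],"hand":[0,0,0,0,0]}'; python3 -c "
from h import *
go((618,107.5,200),.018)"
```

```text
t: 0.6
ee_pos: [323.5, 422.0, 214.4]
orientation: [-1.508, -2.756, 0.001]
ft_force: [1.2, 0.3, -0.5]
width: 51.5
shift [-423.6   78.5   14.4] turn [-0.     0.     0.551] | t 0.6 pos [323.5 422.  214.4] F [ 1.2  0.3 -0.5] w 51.5
```

```bash
python3 -m jog '{"delta_rot":[[0,0,0.551],[0,0,0.551],[0,0,0.551],[0,0,0.551],[0,0,0.551]],"translation":[[-424,78,14],[-424,78,14],[-424,78,14],[-424,78,14],[-424,78,14]],"hand":[0,0,0,0,0]}';  python3 -c "
from h import *
go((618,107.5,120),.018)"
```

```text
t: 1.1
ee_pos: [495.2, 240.2, 206.3]
orientation: [-2.198, -2.245, 0.0]
ft_force: [1.5, 0.7, -0.4]
width: 43.9
shift [-135.2  120.    86.3] turn [-0.     0.     0.003] | t 1.1 pos [495.2 240.2 206.3] F [ 1.5  0.7 -0.4] w 43.9
```

```bash
python3 -m jog '{"delta_rot":[[0,0,0.003],[0,0,0.003],[0,0,0.003],[0,0,0.003],[0,0,0.003]],"translation":[[-135,120,20],[-135,120,40],[-135,120,86],[-135,120,86],[-135,120,86]],"hand":[0,0,0,0,0]}';  python3 - <<'E'
from h import *
import cv2
go((618,107.5,41),.018)
t=optics.get_image("top")[200:310,175:305,::-1];s=optics.get_image("scene")[185:285,330:450,::-1]
f=lambda i,k:cv2.resize(cv2.convertScaleAbs(i,alpha=1.5),(400,400*i.shape[0]//i.shape[1]),interpolation=cv2.INTER_CUBIC)
a,b=f(t,3),f(s,3);h=min(len(a),len(b));cv2.imwrite("pics/p5.png",np.hstack([a[:h],b[:h]]))
print(proj("top",(618,107.5,75)),proj("scene",(618,107.5,75)))
E
```

```text
t: 1.6
ee_pos: [617.3, 106.4, 116.2]
orientation: [-2.2, -2.239, 0.007]
ft_force: [-0.2, -0.1, 0.6]
width: 44.2
shift [ 1.2  1.1 75.2] turn [-0.005  0.001 -0.   ] | t 1.6 pos [617.3 106.4 116.2] F [-0.2 -0.1  0.6] w 44.2
[267.35562032 233.36305501] [370.28223325 241.93858067]
```

View pics/p5.png

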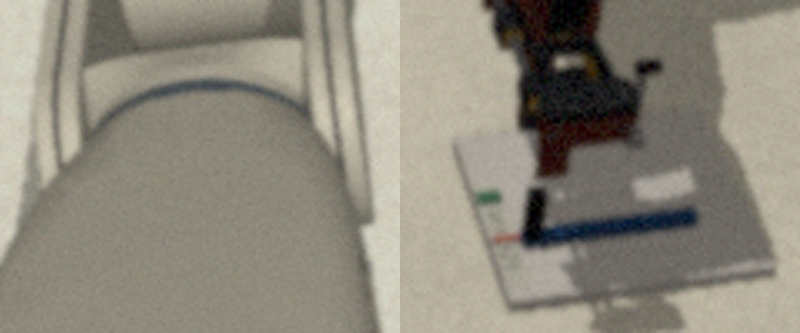

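The scene crop (right half) shows the fingers above the handle. Its top is at about (371,242), against a predicted (370.3,241.9). Descending.

```bash
python3 -m jog '{"delta_rot":[[0,0,0],[0,0,0],[0,0,0],[0,0,0],[0,0,0]],"translation":[[1,1,30],[1,1,55],[1,1,75],[1,1,75],[1,1,75]],"hand":[0,0,0,0,0]}' && python3 -m jog '{"delta_rot":[[0,0,0],[0,0,0],[0,0,0],[0,0,0],[0,0,0]],"translation":[[0,0,0],[0,0,0],[0,0,0],[0,0,0],[0,0,0]],"hand":[-0.85,-0.85,-0.85,-0.85,-0.85]}';python3 -c "
from h import *
go((618,107.5,41),.018)"
```

```text
t: 2.2
ee_pos: [618.4, 112.1, 46.8]
orientation: [2.196, 2.246, 0.001]
ft_force: [0.2, -0.1, 0.9]
width: 43.7
t: 2.7
ee_pos: [618.6, 110.9, 46.1]
orientation: [2.198, 2.244, 0.001]
ft_force: [-1.7, 0.9, 5.3]
width: 14.3
shift [-3.4 -0.7  5.1] turn [ 0.    -0.     0.003] | t 2.7 pos [618.6 110.9  46.1] F [-1.7  0.9  5.3] w 14.3
```

```bash
python3 -m jog '{"delta_rot":[[0,0,0],[0,0,0],[0,0,0],[0,0,0],[0,0,0]],"translation":[[0,-8,0],[0,-20,0],[0,-34,0],[0,-46,0],[0,-48,0]],"hand":[-0.85,-0.85,-0.85,-0.85,-0.85]}' && python3 -m jog '{"delta_rot":[[0,0,0],[0,0,0],[0,0,0]],"translation":[[0,0,0],[0,0,0],[0,0,0]],"hand":[-0.85,-0.85,-0.85]}';python3 - <<'E'
from h import *
import cv2
go((570,107.5,41),.018)
im=np.mean([optics.get_image("scene") for _ in range(4)],0).astype(np.uint8)[225:275,340:400,::-1]
cv2.imwrite("pics/p6.png",cv2.resize(cv2.convertScaleAbs(im,alpha=1.6),None,fx=10,fy=10,interpolation=cv2.INTER_CUBIC))
print(tri((277.4,240.4),(362.4,256.7)),tri((277.7,261.7),(356.7,244.1)))
E
```

```text
t: 3.2
ee_pos: [570.9, 110.2, 46.1]
orientation: [2.197, 2.243, 0.004]
ft_force: [5.0, 1.2, -1.7]
width: 13.5
t: 3.5
ee_pos: [570.9, 110.1, 46.0]
orientation: [-2.198, -2.244, -0.001]
ft_force: [-0.3, 1.9, 7.7]
width: 13.9
shift [-2.6 -0.9  5. ] turn [ 0.    -0.     0.003] | t 3.5 pos [570.9 110.1  46. ] F [-0.3  1.9  7.7] w 13.9
(array([613.60014664,  91.14146293,  17.65036659]), np.float64(3.1213124977275237)) (array([563.70538505,  88.39306005,  15.90407114]), np.float64(1.7641801610573862))
```

View pics/p6.png

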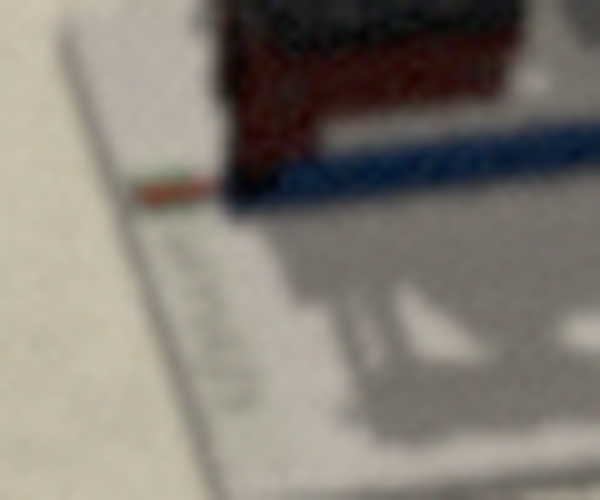

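The pointer (row 190) lies over the green band (rows 173–213), probably 1–2 mm far of centre. I'll nudge it 1.5 mm nearer, then release and retreat.

```bash
python3 -m jog '{"delta_rot":[[0,0,0],[0,0,0],[0,0,0],[0,0,0],[0,0,0]],"translation":[[0,-1.5,0],[0,-1.5,0],[0,-1.5,0],[0,-1.5,0],[0,-1.5,0]],"hand":[-0.85,-0.85,-0.85,-0.1,-0.1]}' && python3 -m jog '{"delta_rot":[[0,0,0],[0,0,0],[0,0,0],[0,0,0],[0,0,0]],"translation":[[0,0,0],[0,0,-30],[0,0,-70],[0,0,-120],[0,0,-170]],"hand":[-0.1,-0.1,-0.1,-0.1,-0.1]}';python3 -c "
from h import *
go((532,-202,220),-.247)"
```

```text
t: 4.2
ee_pos: [567.4, 109.5, 44.7]
orientation: [-2.197, -2.243, 0.004]
ft_force: [-0.9, 0.6, 0.4]
width: 26.5
t: 4.7
ee_pos: [567.6, 109.6, 216.3]
orientation: [-2.197, -2.243, 0.004]
ft_force: [1.9, -0.0, 0.2]
width: 39.2
shift [-310.8  -42.2   -3.4] turn [-0.003  0.001  0.268] | t 4.7 pos [567.6 109.6 216.3] F [ 1.9 -0.   0.2] w 39.2
```

```bash
python3 -m jog '{"delta_rot":[[0,0,0.268],[0,0,0.268],[0,0,0.268],[0,0,0.268],[0,0,0.268]],"translation":[[-311,-42,-3],[-311,-42,-3],[-311,-42,-3],[-311,-42,-3],[-311,-42,-3]],"hand":[-0.1,-0.1,-0.1,-0.1,-0.1]}'
python3 - <<'E'
from h import *
import cv2
go((532,-202,175),-.247)
avg=lambda n:np.mean([optics.get_image(n) for _ in range(3)],0).astype(np.uint8)[:,:,::-1]
f=lambda i:cv2.resize(cv2.convertScaleAbs(i,alpha=1.5),(400,500),interpolation=cv2.INTER_CUBIC)
a=f(avg("top")[225:275,250:290]);b=f(avg("scene")[180:280,210:290]);cv2.imwrite("pics/p7.png",np.hstack([a,b]))
E
```

```text
t: 5.2
ee_pos: [539.4, -140.1, 217.6]
orientation: [-2.477, -1.931, 0.001]
ft_force: [0.4, -0.5, 1.1]
width: 39.5
shift [-61.8   8.   42.6] turn [-0.001  0.     0.   ] | t 5.2 pos [ 539.4 -140.1  217.6] F [ 0.4 -0.5  1.1] w 39.5
```

View pics/p7.png

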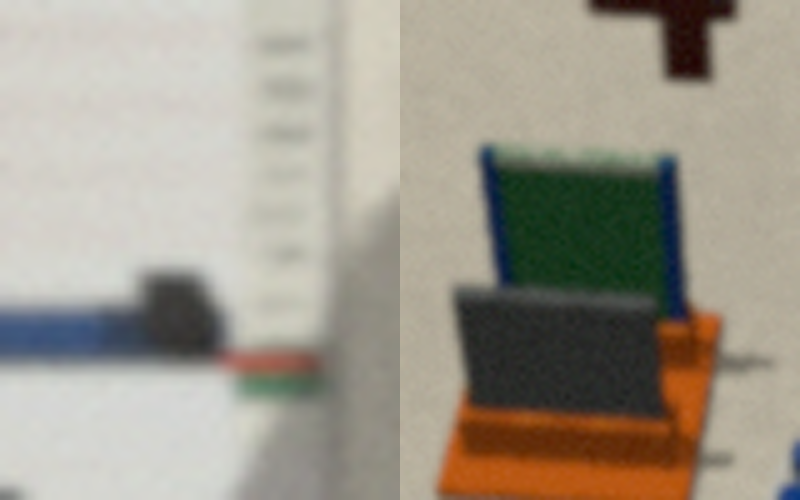

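The top view puts the pointer (crop row 362) over the band (346–398), but about 2 mm from its centre on the far side. I'll regrip and recentre it before fetching the cassette, because placing can only push it further out.

Run:
```python
from h import *
go((569.5,108,150),.018)
go((569.5,108,46),.018)
```

```text
shift [245.2 -31.6  67.6] turn [-0.001 -0.    -0.265] | t 5.5 pos [ 540.3 -137.5  217.5] F [-0.6  0.3  0.3] w 39.5
shift [245.2 -31.4 171.6] turn [-0.001 -0.    -0.265] | t 5.5 pos [ 540.3 -137.5  217.5] F [-0.6  0.3  0.3] w 39.5
```

```bash
python3 -m jog '{"delta_rot":[[0,0,-0.265],[0,0,-0.265],[0,0,-0.265],[0,0,-0.265],[0,0,-0.265]],"translation":[[245,-32,20],[245,-32,40],[245,-32,60],[245,-32,60],[245,-32,60]],"hand":[0,0,0,0,0]}' && python3 -m jog '{"delta_rot":[[0,0,0],[0,0,0],[0,0,0]],"translation":[[0,0,0],[0,0,0],[0,0,0]],"hand":[0,0,0]}'; python3 -c "
from h import *
go((569.5,109,46),.018)"
```

```text
t: 6.0
ee_pos: [568.3, 105.7, 159.0]
orientation: [-2.198, -2.244, -0.0]
ft_force: [0.6, -0.1, -0.0]
width: 44.0
t: 6.3
ee_pos: [568.7, 102.1, 159.7]
orientation: [2.2, 2.243, -0.0]
ft_force: [0.6, 0.3, -1.2]
width: 44.0
shift [  6.9   1.  113.7] turn [-0.     0.     0.001] | t 6.3 pos [568.7 102.1 159.7] F [ 0.6  0.3 -1.2] w 44.0
```

```bash
python3 -m jog '{"delta_rot":[[0,0,0],[0,0,0],[0,0,0],[0,0,0],[0,0,0]],"translation":[[6,1,40],[6,1,85],[6,1,113],[6,1,113],[6,1,113]],"hand":[0,0,0,0,0]}' && python3 -m jog '{"delta_rot":[[0,0,0],[0,0,0],[0,0,0],[0,0,0],[0,0,0]],"translation":[[0,0,0],[0,0,0],[0,0,0],[0,0,0],[0,0,0]],"hand":[-0.85,-0.85,-0.85,-0.85,-0.85]}' && python3 -m jog '{"delta_rot":[[0,0,0],[0,0,0],[0,0,0],[0,0,0],[0,0,0]],"translation":[[0,0,0],[0,-1,0],[0,-2,0],[0,-2,0],[0,-2,0]],"hand":[-0.85,-0.85,-0.85,-0.85,-0.85]}'
```

```text
t: 6.8
ee_pos: [570.3, 106.9, 47.2]
orientation: [2.203, 2.24, -0.0]
ft_force: [-0.2, 0.7, 0.7]
width: 43.9
t: 7.3
ee_pos: [570.4, 108.0, 47.3]
orientation: [2.201, 2.241, 0.002]
ft_force: [-0.3, -1.4, 5.8]
width: 13.7
t: 7.8
ee_pos: [569.6, 108.0, 47.3]
orientation: [2.2, 2.24, 0.004]
ft_force: [4.5, -1.6, 5.0]
width: 13.5
```

```bash
python3 -m jog '{"delta_rot":[[0,0,0],[0,0,0],[0,0,0],[0,0,0],[0,0,0]],"translation":[[0,-1,0],[0,-1,0],[0,-1,0],[0,-1,0],[0,-1,0]],"hand":[-0.85,-0.85,-0.85,-0.85,-0.85]}' && python3 -m jog '{"delta_rot":[[0,0,0],[0,0,0],[0,0,0],[0,0,0],[0,0,0]],"translation":[[0,0,0],[0,0,0],[0,0,-30],[0,0,-80],[0,0,-130]],"hand":[-0.1,-0.1,-0.1,-0.1,-0.1]}'; python3 -c "
from h import *
go((532,-202,215),-.247)"
```

```text
t: 8.3
ee_pos: [568.5, 107.9, 47.3]
orientation: [2.2, 2.24, 0.004]
ft_force: [4.9, -1.4, 5.3]
width: 13.7
t: 8.8
ee_pos: [565.0, 107.7, 176.4]
orientation: [-2.199, -2.239, 0.006]
ft_force: [0.7, -0.0, -0.3]
width: 39.7
shift [-309.1  -38.8  -38.2] turn [-0.005  0.001  0.265] | t 8.8 pos [565.  107.7 176.4] F [ 0.7 -0.  -0.3] w 39.7
```

```bash
python3 -m jog '{"delta_rot":[[0,0,0.265],[0,0,0.265],[0,0,0.265],[0,0,0.265],[0,0,0.265]],"translation":[[-309,-39,-38],[-309,-39,-38],[-309,-39,-38],[-309,-39,-38],[-309,-39,-38]],"hand":[-0.1,-0.1,-0.1,-0.1,-0.1]}'
python3 - <<'E'
from h import *
import cv2
go((532,-202,170),-.247)
im=np.mean([optics.get_image("top") for _ in range(4)],0).astype(np.uint8)[225:275,250:290]
hsv=cv2.cvtColor(cv2.resize(im,None,fx=10,fy=10,interpolation=cv2.INTER_CUBIC),cv2.COLOR_RGB2HSV).astype(int)
h,s=hsv[...,0],hsv[...,1]
for n,m in(("red",((h<12)|(h>168))&(s>80)),("green",(h>50)&(h<85)&(s>70))):
    m[:, :235]=False
    y,x=np.nonzero(m);print(n,len(y),np.percentile(y,[2,50,98])/10+224.55 if len(y) else"")
E
```

```text
t: 9.3
ee_pos: [538.8, -140.2, 206.5]
orientation: [-2.476, -1.93, 0.002]
ft_force: [1.9, 0.1, -0.5]
width: 39.6
shift [-61.6   8.5  36.4] turn [-0.002 -0.     0.   ] | t 9.3 pos [ 538.8 -140.2  206.5] F [ 1.9  0.1 -0.5] w 39.6
red 1062 [260.972 261.7   262.45 ]
green 0
```

The pointer is now at image row 261.7, which matches the measured band centre. Going to the cassette.

```bash
python3 -m jog '{"delta_rot":[[0,0,0],[0,0,0],[0,0,0],[0,0,0]],"translation":[[-61,8,20],[-61,8,36],[-61,8,36],[-61,8,36]],"hand":[-0.1,-0.1,-0.1,-0.1]}';python3 -c "
from h import *
go((532,-202,111),-.247)"
```

```text
t: 9.9
ee_pos: [532.7, -198.3, 170.1]
orientation: [-2.475, -1.93, 0.001]
ft_force: [0.4, -0.3, -0.1]
width: 39.4
shift [-3.8  0.4 59.1] turn [-0.002 -0.001  0.001] | t 9.9 pos [ 532.7 -198.3  170.1] F [ 0.4 -0.3 -0.1] w 39.4
```

```bash
python3 -m jog '{"delta_rot":[[0,0,0],[0,0,0],[0,0,0],[0,0,0],[0,0,0]],"translation":[[-3,0,20],[-3,0,40],[-3,0,59],[-3,0,59],[-3,0,59]],"hand":[-0.1,-0.1,-0.1,-0.1,-0.1]}' && python3 -m jog '{"delta_rot":[[0,0,0],[0,0,0],[0,0,0],[0,0,0],[0,0,0]],"translation":[[0,0,0],[0,0,0],[0,0,0],[0,0,0],[0,0,0]],"hand":[-1,-1,-1,-1,-1]}';python3 -c "
from h import *
go((532,-202,111),-.247)"
```

```text
t: 10.4
ee_pos: [533.0, -201.7, 112.6]
orientation: [2.477, 1.933, 0.0]
ft_force: [0.4, -0.5, -0.2]
width: 39.5
t: 10.9
ee_pos: [532.5, -203.0, 112.2]
orientation: [2.478, 1.93, 0.0]
ft_force: [-0.9, -0.8, 3.5]
width: 8.9
shift [ 0.9 -0.7  1.2] turn [ 0.  0. -0.] | t 10.9 pos [ 532.5 -203.   112.2] F [-0.9 -0.8  3.5] w 8.9
```

```bash
python3 -m jog '{"delta_rot":[[0,0,0],[0,0,0],[0,0,0],[0,0,0],[0,0,0]],"translation":[[0,0,-10],[0,0,-30],[0,0,-60],[0,0,-100],[0,0,-140]],"hand":[-1,-1,-1,-1,-1]}' && python3 -m jog '{"delta_rot":[[0,0,0],[0,0,0],[0,0,0]],"translation":[[0,0,0],[0,0,0],[0,0,0]],"hand":[-1,-1,-1]}'
python3 - <<'E'
from h import *
import cv2
im=np.mean([optics.get_image("scene") for _ in range(3)],0).astype(np.uint8)[130:280,190:310,::-1]
cv2.imwrite("pics/p8.png",cv2.resize(cv2.convertScaleAbs(im,alpha=1.5),None,fx=4,fy=4,interpolation=cv2.INTER_CUBIC))
E
```

```text
t: 11.4
ee_pos: [531.6, -202.7, 253.1]
orientation: [-2.477, -1.93, 0.001]
ft_force: [0.6, -0.1, -2.6]
width: 8.6
t: 11.7
ee_pos: [531.2, -202.5, 250.4]
orientation: [-2.476, -1.929, 0.002]
ft_force: [-1.4, 0.2, -3.1]
width: 8.7
```

View pics/p8.png

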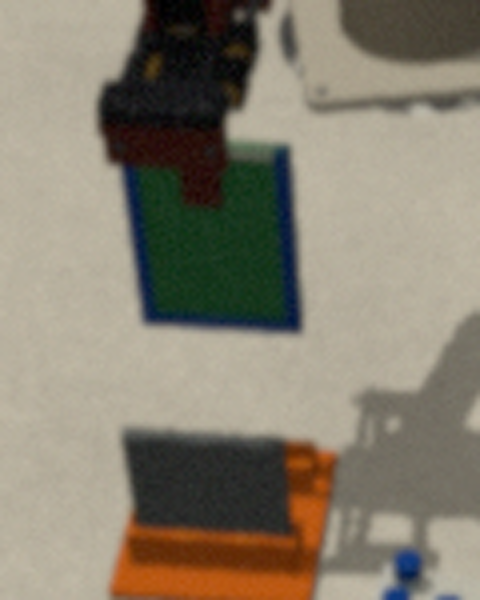

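The cassette is held squarely and is clear of the rack, with its lower edge at crop rows 322–328; the blank has not moved. Next I traverse at height, tilting 0.2 rad.

```bash
cat >> h.py <<'E'
O=np.array([567.7,184.8]);YAW=.018;L=102.
def tcp(bx,h,th,y=-3.):
    """TCP for the cassette's back lower corner at stand x bx, h above the deck, leaning th"""
    f=np.array([bx,15+h])+4.5*np.array([np.cos(th),np.sin(th)])+L*np.array([-np.sin(th),np.cos(th)])
    c,s=np.cos(YAW),np.sin(YAW)
    return (O[0]+c*f[0]-s*y,O[1]+s*f[0]+c*y,f[1])
E
python3 - <<'E'
from h import *
print(tcp(-20,0,.2));go(tcp(-20,135,.2),YAW,.2)
E
```

```text
(np.float64(531.9058331298999), np.float64(181.15514933783993), np.float64(115.86080292838442))
shift [ 3.722e+02 -9.340e+01 -3.000e-01] turn [-0.202  0.026 -0.264] | t 11.85 pos [ 531.4 -202.6  250.1] F [ 0.6 -0.3 -2.1] w 8.7
```

```bash
python3 -m jog '{"delta_rot":[[-0.202,0.026,-0.264],[-0.202,0.026,-0.264],[-0.202,0.026,-0.264],[-0.202,0.026,-0.264],[-0.202,0.026,-0.264]],"translation":[[40,-10,0],[85,-21,0],[130,-33,0],[170,-43,0],[205,-51,0]],"hand":[-1,-1,-1,-1,-1]}';python3 -c "
from h import *
go(tcp(-20,135,.2),YAW,.2)"
```

```text
t: 12.35
ee_pos: [531.7, 10.1, 250.9]
orientation: [2.097, 2.135, 0.215]
ft_force: [1.4, 0.5, -1.6]
width: 8.5
shift [171.    3.2   0.5] turn [0.001 0.001 0.   ] | t 12.35 pos [531.7  10.1 250.9] F [ 1.4  0.5 -1.6] w 8.5
```

```bash
python3 -m jog '{"delta_rot":[[0,0,0],[0,0,0],[0,0,0],[0,0,0],[0,0,0]],"translation":[[45,1,0],[90,2,0],[135,3,0],[165,3,0],[171,3,0]],"hand":[-1,-1,-1,-1,-1]}' && python3 -m jog '{"delta_rot":[[0,0,0],[0,0,0]],"translation":[[0,0,0],[0,0,0]],"hand":[-1,-1]}';python3 -c "
from h import *
go(tcp(-20,135,.2),YAW,.2)
go(tcp(-20,25,.2),YAW,.2)"
```

```text
t: 12.85
ee_pos: [532.2, 182.3, 251.2]
orientation: [2.093, 2.138, 0.215]
ft_force: [-0.3, -0.9, -3.4]
width: 8.5
t: 13.05
ee_pos: [532.4, 178.5, 251.5]
orientation: [2.097, 2.134, 0.214]
ft_force: [0.4, -0.4, -2.5]
width: 8.6
shift [ 2.7 -0.6  0.5] turn [ 0.001  0.002 -0.   ] | t 13.05 pos [532.4 178.5 251.5] F [ 0.4 -0.4 -2.5] w 8.6
shift [  2.9 -22.6 108.3] turn [ 0.001  0.002 -0.   ] | t 13.05 pos [532.4 178.5 251.5] F [ 0.4 -0.4 -2.5] w 8.6
```

```bash
python3 -m jog '{"delta_rot":[[0,0,0],[0,0,0],[0,0,0],[0,0,0],[0,0,0]],"translation":[[3,-6,30],[3,-13,60],[3,-19,90],[3,-22.6,108],[3,-22.6,108]],"hand":[-1,-1,-1,-1,-1]}' && python3 -m jog '{"delta_rot":[[0,0,0],[0,0,0]],"translation":[[0,0,0],[0,0,0]],"hand":[-1,-1]}';python3 - <<'E'
from h import *
import cv2
go(tcp(-20,4,.2),YAW,.2)
im=np.mean([optics.get_image("scene") for _ in range(3)],0).astype(np.uint8)[180:280,335:455,::-1]
cv2.imwrite("pics/p9.png",cv2.resize(cv2.convertScaleAbs(im,alpha=1.5),None,fx=6,fy=6,interpolation=cv2.INTER_CUBIC))
E
```

```text
t: 13.55
ee_pos: [530.7, 179.9, 139.1]
orientation: [2.1, 2.134, 0.208]
ft_force: [-0.6, -0.5, -2.4]
width: 9.2
t: 13.75
ee_pos: [533.6, 181.9, 143.3]
orientation: [2.096, 2.132, 0.219]
ft_force: [-0.0, 0.7, -2.0]
width: 8.7
shift [-0.7 -6.4 22.6] turn [ 0.005  0.    -0.001] | t 13.75 pos [533.6 181.9 143.3] F [-0.   0.7 -2. ] w 8.7
```

View pics/p9.png

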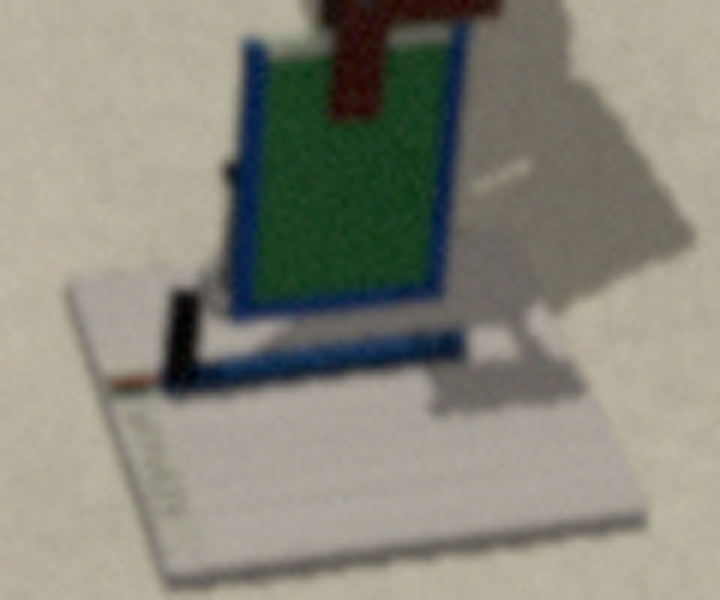

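Run:
```python
from h import *
o=get_obs();M=R.from_rotvec(o["orientation"]).as_matrix()
for y in(-47,53):
    P=o["ee_pos"]+M@[y,4.5,102];print(P,proj("scene",P))
```

```text
[559.27398223 135.75447771  44.23962758] [373.83099339 233.64185333]
[557.51526475 235.73900869  44.21777268] [409.04693098 229.23323702]
```

The lower corners, measured at (374.1,232.9) and (407.9,229.1), match the prediction within about 1 px. The pointer is still on green. Lowering.

```bash
python3 -m jog '{"delta_rot":[[0,0,0],[0,0,0],[0,0,0],[0,0,0],[0,0,0]],"translation":[[0,-2.5,6],[0,-4.5,12],[0,-6,19],[0,-6.4,22.5],[0,-6.4,22.5]],"hand":[-1,-1,-1,-1,-1]}' && python3 -m jog '{"delta_rot":[[0,0,0],[0,0,0]],"translation":[[0,0,0],[0,0,0]],"hand":[-1,-1]}';python3 -c "
from h import *
go(tcp(-20,0,.2),YAW,.2)"
```

```text
t: 14.4
ee_pos: [530.3, 182.1, 117.6]
orientation: [2.096, 2.135, 0.214]
ft_force: [-0.8, -0.8, -3.1]
width: 8.8
t: 14.6
ee_pos: [531.0, 182.3, 118.7]
orientation: [2.096, 2.134, 0.217]
ft_force: [-0.1, 0.3, -2.1]
width: 9.1
shift [-1.1  0.3  3. ] turn [0.003 0.001 0.   ] | t 14.6 pos [531.  182.3 118.7] F [-0.1  0.3 -2.1] w 9.1
```

Creep down to touch the deck (world −z is about [0, −0.2, 0.98] in tool axes).

```bash
for i in 1 2; do python3 -m jog '{"delta_rot":[[0,0,0],[0,0,0],[0,0,0],[0,0,0],[0,0,0]],"translation":[[0,-0.2,1],[0,-0.3,1.5],[0,-0.4,2],[0,-0.4,2],[0,-0.4,2]],"hand":[-1,-1,-1,-1,-1]}'; done
```

```text
t: 15.1
ee_pos: [530.8, 182.2, 116.6]
orientation: [2.096, 2.134, 0.217]
ft_force: [-0.6, 0.0, -3.2]
width: 8.7
t: 15.6
ee_pos: [531.0, 182.2, 115.8]
orientation: [2.096, 2.133, 0.218]
ft_force: [-5.5, -1.3, 13.7]
width: 8.8
```

```bash
python3 -m jog '{"delta_rot":[[0,0,0],[0,0,0],[0,0,0]],"translation":[[0,0.2,-1],[0,0.2,-1],[0,0.2,-1]],"hand":[-1,-1,-1]}' && python3 -m jog '{"delta_rot":[[0,0,0],[0,0,0],[0,0,0],[0,0,0],[0,0,0]],"translation":[[0,1,0.2],[0,2,0.4],[0,3,0.6],[0,3,0.6],[0,3,0.6]],"hand":[-1,-1,-1,-1,-1]}'
```

```text
t: 15.9
ee_pos: [531.0, 182.3, 115.9]
orientation: [2.096, 2.133, 0.217]
ft_force: [-3.8, -0.4, 5.7]
width: 8.7
t: 16.4
ee_pos: [532.3, 182.0, 116.0]
orientation: [2.098, 2.135, 0.213]
ft_force: [-10.9, -0.3, 16.7]
width: 8.9
```

```bash
python3 -m jog '{"delta_rot":[[0,0,0],[0,0,0],[0,0,0],[0,0,0]],"translation":[[0,0.2,-1],[0,0.3,-1.5],[0,0.3,-1.5],[0,0.3,-1.5]],"hand":[-1,-1,-1,-1]}'
```

```text
t: 16.8
ee_pos: [533.8, 182.2, 116.7]
orientation: [2.096, 2.134, 0.216]
ft_force: [0.4, -0.6, -2.2]
width: 8.8
```

```bash
python3 -m jog '{"delta_rot":[[0,0,0],[0,0,0],[0,0,0],[0,0,0]],"translation":[[0,1,0.2],[0,2,0.4],[0,2,0.4],[0,2,0.4]],"hand":[-1,-1,-1,-1]}' && python3 -m jog '{"delta_rot":[[0,0,0],[0,0,0],[0,0,0]],"translation":[[0,1,0.2],[0,1,0.2],[0,1,0.2]],"hand":[-1,-1,-1]}'
```

```text
t: 17.2
ee_pos: [535.9, 182.3, 117.0]
orientation: [2.096, 2.134, 0.216]
ft_force: [0.1, -0.6, -2.8]
width: 8.9
t: 17.5
ee_pos: [536.5, 182.2, 116.9]
orientation: [2.096, 2.134, 0.215]
ft_force: [-1.5, 0.2, -0.5]
width: 9.3
```

```bash
python3 -m jog '{"delta_rot":[[0,0,0],[0,0,0],[0,0,0]],"translation":[[0,0.7,0.1],[0,0.7,0.1],[0,0.7,0.1]],"hand":[-1,-1,-1]}'
python3 - <<'E'
from h import *
import cv2
for bx in(-14.4,):go(tcp(bx,0,.2),YAW,.2)
im=np.mean([optics.get_image("scene") for _ in range(4)],0).astype(np.uint8)[225:260,345:425,::-1]
cv2.imwrite("pics/p10.png",cv2.resize(cv2.convertScaleAbs(im,alpha=1.6),None,fx=10,fy=10,interpolation=cv2.INTER_CUBIC))
E
```

```text
t: 17.8
ee_pos: [536.8, 182.2, 116.8]
orientation: [2.097, 2.134, 0.214]
ft_force: [-4.6, -0.1, 0.4]
width: 9.0
shift [-0.9  0.5  1.1] turn [ 0.001  0.001 -0.   ] | t 17.8 pos [536.8 182.2 116.8] F [-4.6 -0.1  0.4] w 9.0
```

View pics/p10.png

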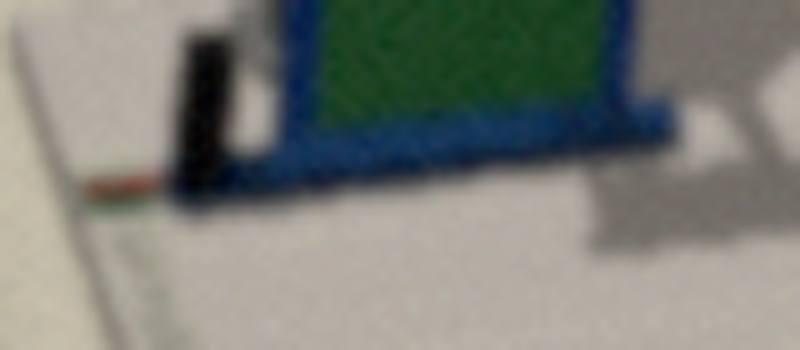

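The foot touches the stop with about 4.6 N, below its 5 N sliding push, and the pointer is still on green. Now I ease off slightly and tilt about the foot.

```bash
python3 -c "
from h import *
go(tcp(-15.5,.7,.26),YAW,.26)
go(tcp(-15.3,.7,.31),YAW,.31)"
```

```text
shift [-0.9 -6.7  0.1] turn [-0.058  0.001 -0.   ] | t 18.0 pos [536.9 182.2 116.9] F [-5.   0.3 -0.2] w 9.5
shift [ -0.9 -11.6   0.3] turn [-0.108  0.001  0.   ] | t 18.0 pos [536.9 182.2 116.9] F [-5.   0.3 -0.2] w 9.5
```

```bash
python3 -m jog '{"delta_rot":[[-0.02,0,0],[-0.045,0,0],[-0.07,0,0],[-0.095,0,0],[-0.108,0,0]],"translation":[[0,-3,0],[0,-5.5,0.1],[0,-8,0.2],[0,-10.5,0.2],[0,-12,0.3]],"hand":[-1,-1,-1,-1,-1]}' && python3 -m jog '{"delta_rot":[[0,0,0],[0,0,0],[0,0,0]],"translation":[[0,0,0],[0,0,0],[0,0,0]],"hand":[-1,-1,-1]}'; python3 -c "
from h import *
go(tcp(-15,0,.31),YAW,.31)
go(tcp(-14.9,0,.327),YAW,.327)"
```

```text
t: 18.5
ee_pos: [526.2, 182.3, 114.5]
orientation: [2.034, 2.072, 0.327]
ft_force: [-0.8, -0.3, -1.8]
width: 9.4
t: 18.8
ee_pos: [526.4, 182.3, 114.6]
orientation: [2.036, 2.072, 0.325]
ft_force: [-0.6, 1.4, -1.7]
width: 8.6
shift [-1.2 -0.8  0.9] turn [ 0.001  0.001 -0.   ] | t 18.8 pos [526.4 182.3 114.6] F [-0.6  1.4 -1.7] w 8.6
shift [-1.2 -2.5  0.9] turn [-0.016  0.001 -0.   ] | t 18.8 pos [526.4 182.3 114.6] F [-0.6  1.4 -1.7] w 8.6
```

```bash
python3 -m jog '{"delta_rot":[[0,0,0],[0,0,0],[0,0,0]],"translation":[[0,-0.25,0.7],[0,-0.25,0.7],[0,-0.25,0.7]],"hand":[-1,-1,-1]}' && python3 -m jog '{"delta_rot":[[-0.008,0,0],[-0.016,0,0],[-0.016,0,0],[-0.016,0,0]],"translation":[[0,-0.8,0],[0,-1.7,0],[0,-1.7,0],[0,-1.7,0]],"hand":[-1,-1,-1,-1]}'; python3 -c "
from h import *
go(tcp(-14.9,0,.327),YAW,.327)"
```

```text
t: 19.1
ee_pos: [526.2, 182.2, 113.8]
orientation: [2.036, 2.073, 0.325]
ft_force: [0.3, 0.3, -1.8]
width: 9.0
t: 19.5
ee_pos: [524.6, 182.2, 113.3]
orientation: [2.026, 2.063, 0.341]
ft_force: [1.9, -1.2, -3.4]
width: 9.2
shift [-1.2 -0.4  0.2] turn [0.001 0.001 0.   ] | t 19.5 pos [524.6 182.2 113.3] F [ 1.9 -1.2 -3.4] w 9.2
```

```bash
python3 -m jog '{"delta_rot":[[0,0,0],[0,0,0],[0,0,0]],"translation":[[0,-0.1,0.4],[0,-0.1,0.4],[0,-0.1,0.4]],"hand":[-1,-1,-1]}' && python3 -m jog '{"delta_rot":[[0,0,0],[0,0,0],[0,0,0]],"translation":[[0,0,0.3],[0,0,0.3],[0,0,0.3]],"hand":[-1,-1,-1]}'; python3 -c "
from h import *
go(tcp(-14.9,0,.327),YAW,.327)"
```

```text
t: 19.8
ee_pos: [524.7, 182.2, 113.1]
orientation: [2.026, 2.063, 0.341]
ft_force: [0.0, -0.3, 2.7]
width: 8.8
t: 20.1
ee_pos: [524.7, 182.2, 113.0]
orientation: [2.027, 2.063, 0.341]
ft_force: [-1.1, -1.7, 7.4]
width: 8.9
shift [-1.2 -0.3 -0.1] turn [ 0.001  0.001 -0.   ] | t 20.1 pos [524.7 182.2 113. ] F [-1.1 -1.7  7.4] w 8.9
```

```bash
python3 -m jog '{"delta_rot":[[0,0,0],[-0.007,0,0],[-0.014,0,0],[-0.014,0,0]],"translation":[[0,0.1,-0.4],[0,0.1,-0.4],[0,0.1,-0.4],[0,0.1,-0.4]],"hand":[-1,-1,-1,-1]}' ; python3 -c "
from h import *
go(tcp(-14.9,0,.327),YAW,.327);print(get_obs()['moment'])"
```

```text
t: 20.5
ee_pos: [524.6, 182.2, 113.0]
orientation: [2.018, 2.055, 0.354]
ft_force: [2.6, -0.8, 4.0]
width: 9.1
shift [-1.2 -0.2 -0.1] turn [0.015 0.001 0.   ] | t 20.5 pos [524.6 182.2 113. ] F [ 2.6 -0.8  4. ] w 9.1
[-0.09475537  0.04331827 -0.09006226]
```

```bash
python3 -m jog '{"delta_rot":[[0,0,0],[0,0,0],[0,0,0],[0,0,0]],"translation":[[0,0.5,-0.2],[0,1,0],[0,1,0],[0,1,0]],"hand":[-1,-1,-1,-1]}' ; python3 -c "
from h import *
go(tcp(-14.9,0,.327),YAW,.327);print(get_obs()['moment'])"
```

```text
t: 20.9
ee_pos: [524.7, 182.0, 112.8]
orientation: [2.019, 2.056, 0.352]
ft_force: [-1.5, 2.3, 0.9]
width: 9.1
shift [-1.  -0.3 -0.3] turn [0.013 0.001 0.   ] | t 20.9 pos [524.7 182.  112.8] F [-1.5  2.3  0.9] w 9.1
[0.45045737 0.68585597 0.0938285 ]
```

The foot now bears on the stop: a 1 mm push gave no motion, and a moment appeared. The rollers were felt just before. Releasing gently.

```bash
python3 -m jog '{"delta_rot":[[0,0,0],[0,0,0],[0,0,0],[0,0,0],[0,0,0]],"translation":[[0,0,0],[0,0,0],[0,0,0],[0,0,0],[0,0,0]],"hand":[-0.85,-0.8,-0.75,-0.65,-0.55]}'
python3 - <<'E'
from h import *
import cv2
go(tcp(-14.9,0,.327),YAW,.327)
im=np.mean([optics.get_image("scene") for _ in range(3)],0).astype(np.uint8)[180:270,340:440,::-1]
cv2.imwrite("pics/p11.png",cv2.resize(cv2.convertScaleAbs(im,alpha=1.5),None,fx=6,fy=6,interpolation=cv2.INTER_CUBIC))
E
```

```text
t: 21.4
ee_pos: [525.6, 182.1, 113.3]
orientation: [2.018, 2.055, 0.353]
ft_force: [0.1, 0.0, 0.5]
width: 18.6
shift [-1.  -1.3 -0.2] turn [0.014 0.001 0.   ] | t 21.4 pos [525.6 182.1 113.3] F [0.1 0.  0.5] w 18.6
```

View pics/p11.png

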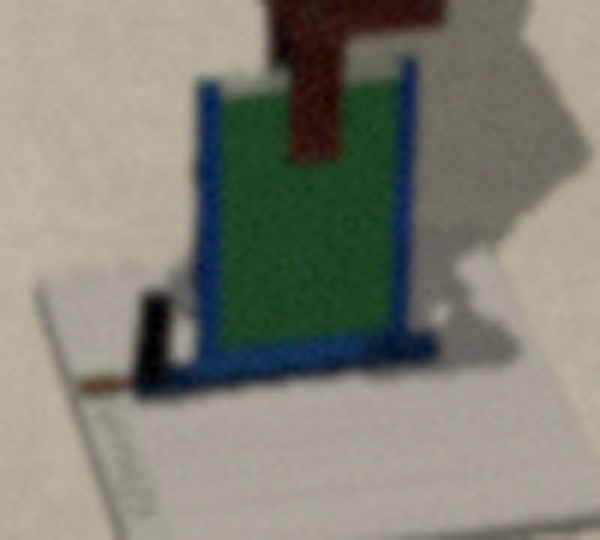

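Released with zero force: the cassette leans, its foot is behind the blue stop and the pointer is on green. Retreating straight along the tool axis.

```bash
python3 -m jog '{"delta_rot":[[0,0,0],[0,0,0],[0,0,0],[0,0,0],[0,0,0]],"translation":[[0,0,0],[0,0,-8],[0,0,-20],[0,0,-40],[0,0,-65]],"hand":[-0.4,-0.4,-0.4,-0.4,-0.4]}' && python3 -m jog '{"delta_rot":[[0,0,0],[0,0,0],[0,0,0],[0,0,0],[0,0,0]],"translation":[[-30,0,-40],[-70,0,-70],[-120,0,-90],[-170,0,-90],[-220,0,-90]],"hand":[-0.4,-0.4,-0.4,-0.4,-0.4]}'
python3 - <<'E'
from h import *
import cv2
avg=lambda n:np.mean([optics.get_image(n) for _ in range(4)],0).astype(np.uint8)[:,:,::-1]
f=lambda i:cv2.resize(cv2.convertScaleAbs(i,alpha=1.5),(400,400),interpolation=cv2.INTER_CUBIC)
t=avg("top");s=avg("scene")
cv2.imwrite("pics/p12.png",np.hstack([f(t[205:305,190:290]),f(s[175:275,345:445])]))
cv2.imwrite("pics/top_end.png",t);cv2.imwrite("pics/scene_end.png",s)
o=get_obs();print(o["t"],o["ee_pos"],o["ft_force"])
# predicted top corners for good lean
th=.327;c,sn=np.cos(YAW),np.sin(YAW)
for y in(-50,50):
    x,z=-15+4.5*.947-140*np.sin(th),15+1.5+140*np.cos(th)
    P=(O[0]+c*x-sn*y,O[1]+sn*x+c*y,z);print(proj("top",P),proj("scene",P))
im=s[225:275,340:400,::-1]
E
```

```text
t: 22.05
ee_pos: [502.8, 181.7, 175.3]
orientation: [2.019, 2.056, 0.352]
ft_force: [-0.3, -0.5, 0.3]
width: 26.4
t: 22.55
ee_pos: [477.2, -36.2, 262.0]
orientation: [2.014, 2.055, 0.358]
ft_force: [1.4, -0.1, 0.2]
width: 26.2
22.95 [477.20402909 -33.43722504 259.52793145] [ 0.17568794  0.36307342 -0.4769    ]
[248.74737761 277.20733885] [372.61887581 192.85380645]
[198.6124653  277.35143116] [408.94828575 188.753912  ]
```

View pics/p12.png

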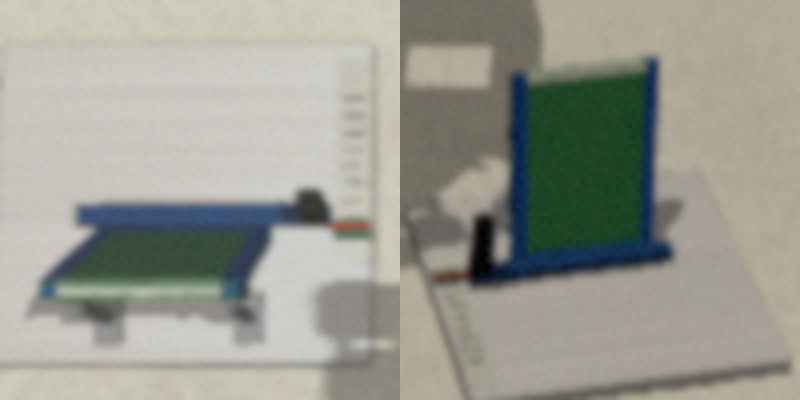

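Top view: the cassette's upper corners are at about (202,277) and (250,277), close to the 0.327 rad lean prediction. The foot lies along the stop, and the pointer is at row ~261.1 against a band centre of 261.7 ± 2.6. Handing in.

```bash
python3 -m jog '{"delta_rot":[[0,0,0],[0,0,0],[0,0,0]],"translation":[[0,0,0],[0,0,0],[0,0,0]],"hand":[-0.4,-0.4,-0.4]}'; python3 -c "
from workcell import ctrl
print(ctrl.close_job())"
```

```text
t: 23.25
ee_pos: [477.3, -34.2, 259.4]
orientation: [2.017, 2.057, 0.353]
ft_force: [-1.0, -0.3, -0.1]
width: 26.6
the job is handed in; nothing more can be done
None
```

I slid the stop by its handle until the pointer was over the green band. Then I took the cassette out of the rack, leaned it on the stand and let go, and handed the job in at 23.3 s. The first slide left the pointer about 2 mm off centre, so I regripped the handle and recentred it before fetching the cassette.

**Pointer:** in the last top view it is about 1.3 mm from the band's centre on the far side. That is inside the ±6 mm band but slightly further out than the near-centred reading before placing.

**Lean:** the upper corners are within about 1 to 3 px (roughly 2 to 7 mm) of where a lean of about 19° would put them. The offset is almost entirely sideways along the rollers.

**Contacts:** I felt the deck, the rollers and the stop through the wrist force before releasing, and in the last pictures the foot lies along the stop. I had no close view of both rollers touching; I inferred that from the forces and the lean angle.

**Set-down:** the highest contact force I read was about 19 N, when the foot first dragged on the deck. I lifted it and moved it to the stop just clear of the deck, and at release the force was near zero.

**Bystanders:** the blank stayed in the rack in the picture taken after the lift. The bottle, beaker and tube rack were not near any move, but I did not recheck their positions at the end.

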